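Light the specimen and release the inspection camera

ROBOT

A 7-joint arm with a two-finger parallel gripper is mounted at the origin on the work surface. World frame = base frame: x ahead of the robot, y to its left, z up, the work surface at z = 0. Lengths are in m, angles in rad, forces in N, time in s.
With the tool pointing down it reaches from about 0.425 to 0.925 m from the base axis. Payload 6.8 kg.
Tool frame: the origin (TCP) lies at the very end of the fingers, on their centre line; the grasp point (between the pads) lies 19 mm behind it (grip_point_offset is the distance from the TCP to the grasp point, in m); z points along the fingers, y is the line along which they close (so a half turn about z gives the same grasp; the last joint's range is limited). The gripper opens to 85 mm and grips with 20 to 120 N. Pads are 22 mm wide; open, the fingers measure 114 mm over their backs; the gripper's body (76 mm by 85 mm) begins 54 mm behind the grasp point. The pads swing forward as they close: fully open they stand 13 mm farther back than shut.
Start: joints at [1.048, 0.477, 0.022, 1.555, -0.011, 1.109, -0.083], TCP at [0.272, -0.618, 0.231] pointing down, gripper open.
Joint ranges: [-2.96, 2.96], [-0.34, 2.1], [-1.41, 1.46], [0.24, 2.44], [-1.37, 4.51], [0.17, 1.92], [-2.96, 2.96]. Speed limits (rad/s): [2.39, 2.39, 3.14, 3.14, 3.14, 3.14, 3.14].

INTERFACE

Orientations are given as a unit quaternion [w, x, y, z].
In Python, from station import * gives the robot as it stands.
- The arm moves only by the tool carry_out, never from a script. Its argument "rows" is text: rows parted by semicolons, each of 4 numbers parted by spaces: the shift along the world's x, y, z in mm, then the turn about the world's z in degrees. In form: dx dy dz yaw; .... A call has 1 to 10 rows; each row shifts and turns the commanded pose from where the row before left it; what a row does not reach is not made up. A row lasts 1/8 s, in which the tool goes at most 62.5 mm and 10.7 degrees, less where a joint would pass 70% of its speed; a pose out of reach is approached as far as the arm can. A call is refused whole if a number of a shift passes 62.5 or a number of a turn 10.7, either way. A call with a gripper value outside its range is refused whole. "claw" is the finger opening in mm, from 0 to 85.4, set as the call begins (left out, the last holds). The fingers move at their own pace and stop on an object; "force" is the grip in N (left out, the last holds). Time passes only in rows, so rows that do not move let the fingers close. It gives the time, the measured TCP pose, the force, the opening and the grip force at its end, in the units of the state.
- get_obs(): the state, without advancing time (a new reading comes with each control period).
- read_camera(name): name is "scene" or "top"; returns a dict with "img" (420x560x3 uint8, blue, green, red), "fov_y" (degrees; the focal length in pixels is half the picture's height over the tangent of half this angle, whatever the lens; pixels are square), "cx", "cy" (the principal point, pixels), "world_to_cam" (4x4, takes a point from world to camera coordinates). Camera axes: x right, y up, looking along -z (the intrinsics and any distortion apply to the point x, -y, -z); pixel columns grow to the right and rows downward; lengths in m; the calibration is good to about 2 mm. A picture is of the moment at which its call begins. There is no depth.
- hand_in(): hands the job in; it is judged then, once.
Trained networks look in the newest picture that a camera, given by its name, has taken for a name from the list of things; names that differ only in an ending like _2 or _b are one class to them, and where a whole thing is asked for, a point or a joint stands for the part that bears it (a point fixed in the world has none). Each returns a list of dicts, best first, with "confidence" (0 to 1); they miss things now and then, are a little off and sometimes report something else, mostly with a low value. They report only what shows in the picture. A call takes as long as a camera call. They do not tell look-alikes from the thing itself.
- recognise(camera, thing): "centre" ([column, row] in pixels, amid what is visible of it).
- outline_of(camera, thing): "pixels" (420x560 bool, what is visible of it) and "centre" ([column, row] in pixels, amid what is visible of it).
- place_of(camera, thing): "centre" ([column, row] in pixels: a listed point, or the origin of a listed thing).
The state is a dict: "t": time; "q": joint angles; "joint_vel": joint speeds; "joint_torque": joint torques, N m; "eef_pos": TCP position; "tool_rot": TCP orientation; "contact_force": force on the tool from outside, world axes, zero at the start; "torque": the same for the moment, N m; "gripper_width": opening from 0.0 (shut) to 1.0 (fully open); "grasp_force": force on a finger pad.
Only numpy, scipy, OpenCV 4.12 (cv2) and the standard library are available. Lean on these libraries where they do the work, as an engineer would, in place of code of your own. Each camera call takes 0.05 s, during which the arm holds its last target. There are 200 camera calls.

TASK

Take a picture at the inspection bench, pressing with closed fingers: first switch the lamp on by pressing down the raised end (away from the robot) of the wide rocker on top of the lamp box until it has tipped fully over, then press the square key on its pod fully down so that it stays down, and last press the round button on its pod fully in for a moment and let it spring back. Keep to this order, do not press the narrow rocker or the long bar key, and do not lift, shift or knock over the pods or any of the other things standing about.

Things in the scene. Friction and masses are not known exactly. Their poses are not given: they have to be found in the camera images.
- lamp_box: Fixed white instrument box, 170 (x) x 240 (y) x 70 mm high (z), black front towards the robot with a metal knob on it. Two black rockers lie on its flat top, both with their length along the box's x: the wide one (34 mm wide) at x -35, y -55 mm, the narrow one (14 mm wide) at x -35, y +35 mm. Origin: centre of the underside; z up, -x is the front. The top stands at z = 70 mm.
- wide_rocker (a joint): Wide rocker: black flat plate 64 x 34 x 8 mm that tips about a pivot along the box's y, 82 mm above the table under its middle. At 0 (off) its far end (box +x) is raised by 0.25 rad; pressed down at that end it tips to 0.5 rad (on, far end low). Stays where it is left (friction 0.05 N m, about 2 to 4 N at the end). Starts at 0 to 0.05; counts as on above 0.4.
- wide_rocker_end (a point): Point on the upper face of the wide rocker, midway across, 24 mm from the pivot towards the end that starts raised: the place to press. It moves with the rocker: about 92 mm above the table when off, 80 mm when fully on.
- narrow_rocker (a joint): Narrow rocker: 64 x 14 x 8 mm, built like the wide one; leave it off (below 0.15 rad).
- square_pod: Loose push-key pod: square aluminium block 80 x 80 x 46 mm on a rubber foot, 0.6 kg, stands on the table, not fixed; a square black key, 38 x 38 mm, in the middle of its top. All three pods have the same block and swap places. Origin: centre of the underside; x and y run along the block's sides, z up.
- square_key (a joint): Square key. It stays where it is left (3.5 N of friction, no spring): pressed to the bottom it stays down. Value in m: 0 up, 0.007 fully down; counts as down above 0.0055.
- square_key_top (a point): Centre of the square key's flat top; 60 mm above the table when up, 53 mm when down (14 mm and 7 mm above the pod's top).
- round_pod: Loose push-key pod: square aluminium block 80 x 80 x 46 mm on a rubber foot, 0.6 kg, stands on the table, not fixed; a round black button, 26 mm in diameter, in the middle of its top. All three pods have the same block and swap places. Origin: centre of the underside; x and y run along the block's sides, z up.
- round_button (a joint): Round button on a spring: 1.5 N starts it, 5 N has it fully in; it springs back by itself. Value in m: 0 out, 0.006 fully in; counts as pressed above 0.0045, as released below 0.0015.
- round_button_top (a point): Centre of the round button's flat top; 60 mm above the table when out, 54 mm when in.
- bar_pod: Loose push-key pod: square aluminium block 80 x 80 x 46 mm on a rubber foot, 0.6 kg, stands on the table, not fixed; a narrow black bar key, 14 (x) x 60 (y) mm, in the middle of its top. All three pods have the same block and swap places. Origin: centre of the underside; x and y run along the block's sides, z up.
- bar_key (a joint): Long bar key, leave it up. It stays where it is left (3.5 N of friction, no spring): pressed to the bottom it stays down. Value in m: 0 up, 0.007 fully down; must stay below 0.002.
- objective: Loose brass microscope objective, 34 mm in diameter, 50 mm tall, standing on the rear left part of the lamp box. Origin: centre of its underside.
- gauge_block: Loose steel block 22 x 32 x 18 mm, standing about 85 mm beyond (+x of) the square pod's centre. Origin: centre of its underside.
- weight: Loose brass balance weight, 28 mm in diameter, 37 mm tall, standing about 85 mm before (-x of) the round pod's centre. Origin: centre of its underside.
- wood_case: Loose dark wooden case 70 x 100 x 50 mm at the back right. Origin: centre of its underside.
- jar: Loose amber glass jar, 60 mm in diameter, 75 mm tall, at the back. Origin: centre of its underside.
- mug: Loose white mug, 76 mm in diameter, 90 mm tall, near the robot, between it and the pods. Origin: centre of its underside.
- screwdriver: Loose screwdriver lying on the table at the near left. Origin: under its length, on the table; its shaft points along its x.
There are look-alikes about, which are no part of the job. Leave any pink or yellow look-alike of the round_pod alone.

How it is judged:
On the way, in this order (a step that is already met when the one before it is completed fails the run):
1. the wide rocker is tipped over to on (value of joint wide_rocker above 0.4 rad), for 0.1 s.
2. the square key is pressed down and stays down (value of joint square_key above 0.0055 m), for 0.1 s.
3. the round button is pressed in (value of joint round_button above 0.0045 m), for 0.05 s.
At the end, for the whole second after the job is handed in: Wide rocker over 0.4 of 0.5 rad, square key over 5.5 of 7 mm down, round button sprung back (under 1.5 mm), bar key under 2 mm, narrow rocker under 0.15 rad; pods at rest (under 20 mm/s); pods and other loose things within 20 mm of their starts (value of joint wide_rocker above 0.4 rad and value of joint square_key above 0.0055 m and value of joint round_button below 0.0015 m and value of joint bar_key below 0.002 m and value of joint narrow_rocker below 0.15 rad and distance of each of square_pod, round_pod, bar_pod, objective, gauge_block, weight, wood_case, jar, mug, screwdriver from where it was at the start of the episode below 0.02 m and linear speed of each of square_pod, round_pod, bar_pod below 0.02 m/s); the robot touches nothing.
It fails at once if the square key is pressed (over 2 mm) while the wide rocker is not yet switched over (below 0.4 rad) (value of joint square_key above 0.002 m and value of joint wide_rocker below 0.4 rad).
It fails at once if the round button is pressed (over 2 mm) while the square key is not fully down (below 5.5 mm) (value of joint round_button above 0.002 m and value of joint square_key below 0.0055 m).
It fails at once if the long bar key is pressed (over 2 mm) or the narrow rocker switched (over 0.15 rad) (value of joint bar_key above 0.002 m or value of joint narrow_rocker above 0.15 rad).
It fails at once if a pod is lifted by more than 8 mm or shifted more than 20 mm (height (world z) of any of square_pod, round_pod, bar_pod above 0.008 m or distance of any of square_pod, round_pod, bar_pod from where it was at the start of the episode above 0.02 m).
It fails at once if one of the other loose things is moved more than 20 mm (distance of any of objective, gauge_block, weight, wood_case, jar, mug, screwdriver from where it was at the start of the episode above 0.02 m).
It also fails if it takes over 54 s, if anything falls off the work surface, if the arm or the gripper's body presses on something with over 40 N, if the wrist force passes 120 N, or if a joint passes its speed limit or range.

## Working session

There is one attempt and no reset: what is moved stays moved. The work goes in short steps, Python scripts to look and compute and a tool call to move; the robot and the scene stay as the last step left them, time stands still between calls to the robot, and variables do not carry over. Pictures are saved under pics/ and viewed, at most 10 in all, crops included, and the job is handed in when it is done.

Besides the shell and the picture viewer there is one more tool, called as a command line: name --argument value ..., lists and objects as JSON in quotes. carry_out: Moves the arm, as the interface text tells. Its arguments: {"type":"object","properties":{"rows":{"type":"string"},"claw":{"type":"number"},"force":{"type":"number"}},"required":["rows"]}

```bash
mkdir -p pics; cat > h.py <<'E'
from station import *
import numpy as np, cv2
def cam(n):
    c=read_camera(n); return c
def ray(c,px):
    h,w=c['img'].shape[:2]; f=h/2/np.tan(np.radians(c['fov_y'])/2)
    d=np.array([(px[0]-c['cx'])/f,-(px[1]-c['cy'])/f,-1.])
    M=np.array(c['world_to_cam']);R=M[:3,:3];o=-R.T@M[:3,3];return o,R.T@d
def atz(c,px,z):
    o,d=ray(c,px);return o+d*(z-o[2])/d[2]
def proj(c,p):
    h,w=c['img'].shape[:2]; f=h/2/np.tan(np.radians(c['fov_y'])/2)
    M=np.array(c['world_to_cam']);q=M[:3,:3]@np.array(p)+M[:3,3]
    return np.array([c['cx']+f*q[0]/-q[2],c['cy']-f*q[1]/-q[2]])
def tri(c1,p1,c2,p2):
    A=[];b=[]
    for c,p in((c1,p1),(c2,p2)):
        o,d=ray(c,p);d=d/np.linalg.norm(d);P=np.eye(3)-np.outer(d,d);A.append(P);b.append(P@o)
    return np.linalg.solve(sum(A),sum(b))
E
python3 - <<'E'
from h import *
np.set_printoptions(precision=3,suppress=True)
o=get_obs();print(o['t'],o['eef_pos'],o['tool_rot'])
C={n:cam(n) for n in('scene','top')}
for n,c in C.items():
    cv2.imwrite(f'pics/{n}0.png',c['img']);print(n,c.keys(),c['fov_y'],c['cx'],c['cy'],np.array(c['world_to_cam']))
Z=dict(wide_rocker_end=.092,square_key_top=.06,round_button_top=.06)
for t in('wide_rocker_end','square_key_top','round_button_top','lamp_box','bar_pod','square_pod','round_pod'):
    for n,c in C.items():
        for r in place_of(n,t)[:4]:
            print(t,n,np.round(r['centre'],1),round(r['confidence'],2),atz(c,r['centre'],Z.get(t,0)))
E
```

```text
0.0 [ 0.272 -0.617  0.23 ] [-0.001  0.979  0.206 -0.   ]
scene dict_keys(['img', 'fov_y', 'cx', 'cy', 'world_to_cam']) 55.67577175422427 281.1667367657171 207.41411138450596 [[ 0.342  0.94  -0.011 -0.184]
 [-0.583  0.221  0.782  0.208]
 [ 0.737 -0.261  0.623 -1.416]
 [ 0.     0.     0.     1.   ]]
top dict_keys(['img', 'fov_y', 'cx', 'cy', 'world_to_cam']) 51.66640980892949 285.19313129326105 207.57853516491636 [[-0.023 -1.     0.002  0.028]
 [ 0.997 -0.022  0.077 -0.506]
 [-0.077  0.004  0.997 -1.207]
 [ 0.     0.     0.     1.   ]]
wide_rocker_end scene [369.8 217.5] 0.72 [0.601 0.209 0.092]
square_key_top scene [115.6 268.1] 0.69 [ 0.523 -0.389  0.06 ]
square_key_top top [431.4 202.9] 0.47 [ 0.508 -0.384  0.06 ]
square_key_top top [298.7 209.9] 0.28 [ 0.497 -0.02   0.06 ]
round_button_top scene [304.9 189.9] 0.65 [0.399 0.123 0.06 ]
round_button_top scene [257.9 267.8] 0.6 [ 0.634 -0.089  0.06 ]
round_button_top scene [266.1 221.7] 0.52 [ 0.491 -0.022  0.06 ]
round_button_top scene [186.  218.5] 0.45 [ 0.406 -0.212  0.06 ]
round_button_top top [197.2 172.5] 0.71 [0.606 0.256 0.06 
[... 207 characters left out ...]
.9 240.9] 0.63 [0.608 0.269 0.   ]
lamp_box top [198.7 172.7] 0.59 [0.615 0.264 0.   ]
lamp_box top [192.8 279.7] 0.17 [0.309 0.283 0.   ]
bar_pod scene [191.8 255.8] 0.56 [ 0.483 -0.219  0.   ]
bar_pod top [369.6 211.6] 0.59 [ 0.491 -0.226  0.   ]
square_pod scene [123.5 281.8] 0.85 [ 0.511 -0.386  0.   ]
square_pod top [426.7 207.8] 0.65 [ 0.499 -0.39   0.   ]
round_pod scene [262.4 283.8] 0.85 [ 0.632 -0.08   0.   ]
round_pod scene [301.7 208.7] 0.75 [0.405 0.112 0.   ]
round_pod scene [263.8 242.7] 0.74 [ 0.501 -0.034  0.   ]
round_pod top [248.2 242. ] 0.97 [0.412 0.124 0.   ]
round_pod top [320.  164.2] 0.92 [ 0.632 -0.087  0.   ]
round_pod top [300.7 212.5] 0.66 [ 0.493 -0.028  0.   ]
```

View pics/scene0.png

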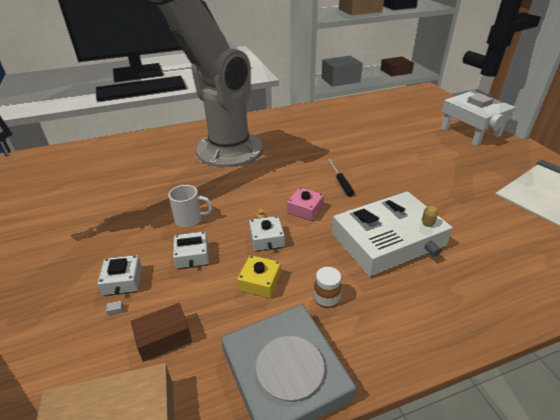

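View pics/top0.png

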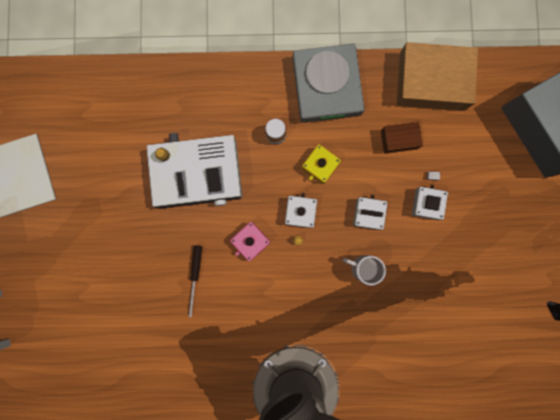

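The scene picture and the top picture both show the whole bench. There are three round-button pods:
- pink: scene (305,203), top (250,242)
- yellow: scene (260,275), top (321,164)
- white/aluminium: scene (267,232), top (301,211)

The white one fits, because the pink and yellow ones are the excluded look-alikes and the brass weight stands just before it at top (297,240). The bar pod is at top (371,213), the square pod at (431,203) and the wide rocker at (214,180). Next I refine these positions and confirm with one enlarged crop.

```bash
python3 - <<'E'
from h import *
np.set_printoptions(precision=4,suppress=True)
C={n:cam(n) for n in('scene','top')}
S={'round':((266,224),(301,211)),'square':((118,266),(432,203)),'wide':((366,216),(214,180)),'narrow':((395,206),(181,184))}
tiles=[]
for k,(a,b) in S.items():
    P=[];row=[]
    for n,p in(('scene',a),('top',b)):
        im=C[n]['img'];u,v=p;r=24
        crop=im[v-r:v+r,u-r:u+r];g=crop.max(2)
        m=(g<60).astype(np.uint8)
        nn,l,st,ce=cv2.connectedComponentsWithStats(m)
        i=min([j for j in range(1,nn) if st[j,4]>25],key=lambda j:np.hypot(*(ce[j]-r)))
        c=ce[i]+[u-r,v-r];P.append(c)
        cnt=cv2.findContours((l==i).astype(np.uint8),0,1)[0]
        rc=cv2.minAreaRect(cnt[0])
        print(k,n,c,st[i],rc[1],rc[2])
        big=cv2.resize(crop,(200,200),interpolation=cv2.INTER_CUBIC)
        q=((ce[i]+.5)*200/48).astype(int);cv2.drawMarker(big,tuple(int(x) for x in q),(0,0,255),0,12)
        row.append(big)
    print('  tri',tri(C['scene'],P[0],C['top'],P[1]),[atz(C[n],p,.06 if k in('round','square') else .086) for n,p in zip(('scene','top'),P)])
    tiles.append(np.vstack(row))
cv2.imwrite('pics/crops.png',np.hstack(tiles))
E
```

```text
round scene [265.7812 224.5625] [20 21  9  8 64] (7.0, 8.0) 90.0
round top [300.5 211. ] [21 21  6  7 38] (6.0, 5.0) 90.0
  tri [ 0.494  -0.025   0.0539] [array([ 0.5009, -0.0267,  0.06  ]), array([ 0.4935, -0.025 ,  0.06  ])]
square scene [117.0648 266.2632] [ 14  17  19  16 247] (15.0, 18.0) 90.0
square top [431.9177 202.4937] [ 17  17  15  14 158] (12.94366455078125, 11.96308422088623) 11.309932708740234
  tri [ 0.5094 -0.3876  0.0519] [array([ 0.5184, -0.3853,  0.06  ]), array([ 0.5087, -0.3854,  0.06  ])]
wide scene [365.6386 216.2376] [ 12  17  24  15 202] (23.323806762695312, 11.147406578063965) 30.963754653930664
wide top [213.3358 179.6045] [ 17  12  14  24 268] (22.34457778930664, 12.0208158493042) 81.8698959350586
  tri [0.5823 0.2089 0.0813] [array([0.5871, 0.2059, 0.086 ]), array([0.5815, 0.2079, 0.086 ])]
narrow scene [394.7128 206.3085] [15 19 19 11 94] (19.154085159301758, 6.065460681915283) 28.610462188720703
narrow top [180.1863 183.5196] [ 20  13   7  22 102] (21.700664520263672, 4.767570495605469) 80.53767395019531
  tri [0.5736 0.2983 0.0814] [array([0.5784, 0.2945, 0.086 ]), array([0.5729, 0.297 , 0.086 ])]
```

View pics/crops.png

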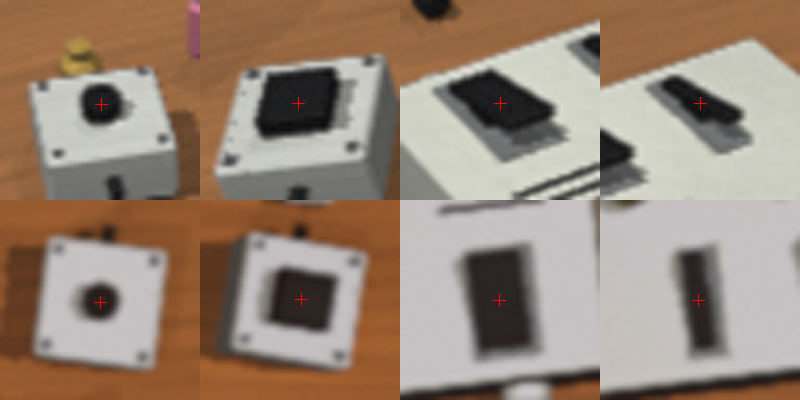

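The crop confirms that the white pod has the round button (top 300.5,211), and the square key and both rockers are clear too. Targets are the rocker end at about (0.609, 0.210), the square key at about (0.510, -0.386) and the round button at about (0.495, -0.025). I close the fingers and go over the rocker.

carry_out --rows "17 41 0 -1.8;17 41 0 -1.8;17 41 0 -1.8;17 41 0 -1.8;17 41 0 -1.8;17 41 0 -1.8;17 41 0 -1.8;17 41 0 -1.8;17 41 0 -1.8;17 41 0 -1.8" --claw 0

```text
t: 2.15
eef_pos: [0.4426, -0.2065, 0.2316]
tool_rot: [0.0, 0.999, 0.05, 0.0]
contact_force: [1.3, 0.2, 0.3]
gripper_width: 0.001
grasp_force: 0.0
```

carry_out --rows "17 42 0 0;17 42 0 0;17 42 0 0;17 42 0 0;17 42 0 0;17 42 0 0;17 42 0 0;17 42 0 0;17 42 0 0;15 39 0 0"

```text
t: 3.4
eef_pos: [0.6106, 0.2107, 0.2314]
tool_rot: [-0.0, 0.999, 0.05, 0.0]
contact_force: [-0.0, -0.5, -0.3]
gripper_width: 0.0
grasp_force: 0.0
```

carry_out --rows "0 0 -30 0;0 0 -30 0;0 0 -25 0;0 0 -15 0;0 0 0 0;0 0 0 0"

```text
t: 4.15
eef_pos: [0.6108, 0.2096, 0.1324]
tool_rot: [-0.0, 0.999, 0.05, 0.001]
contact_force: [0.1, 0.3, 0.8]
gripper_width: -0.001
grasp_force: 0.0
```

```bash
python3 - <<'E'
from h import *
t=[]
for n,p in(('scene',(369,200)),('top',(213,175))):
    c=cam(n);im=c['img'].copy();u,v=p;r=48
    for P,col in(((.610,.2097,.090),(0,0,255)),((.583,.2075,.086),(0,255,0)),(get_obs()['eef_pos'],(255,0,0))):
        x=proj(c,P)-[u-r,v-r];big=None
        t0=im[v-r:v+r,u-r:u+r] if col==(0,0,255) else t0
        if col==(0,0,255): B=cv2.resize(t0,(390,390),interpolation=cv2.INTER_CUBIC)
        cv2.drawMarker(B,tuple(int(q) for q in (x+.5)*390/96),col,0,12)
    t.append(B)
cv2.imwrite('pics/c2.png',np.hstack(t))
E
```

```text
(no output)
```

View pics/c2.png

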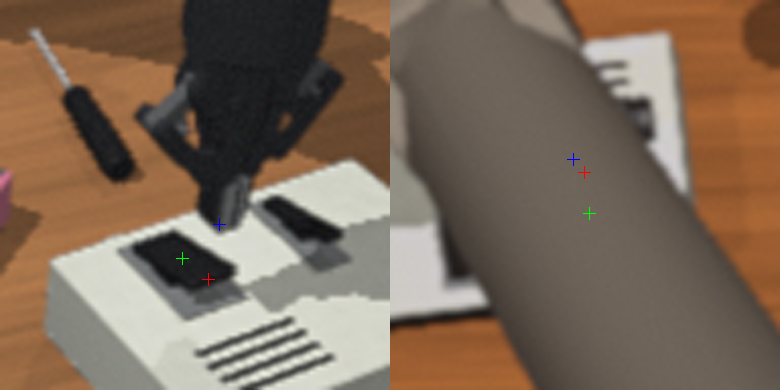

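The scene crop shows the fingertips at the blue mark (220,225) as calibrated. The red target sits on the raised end of the wide rocker (208,280), so I press.

carry_out --rows "0 0 -15 0;0 0 -15 0;0 0 -6 0;0 0 -4 0;0 0 -4 0;0 0 -3 0;0 0 -2 0;0 0 -1 0;0 0 0 0;0 0 0 0"

```text
t: 5.5
eef_pos: [0.6102, 0.2095, 0.0815]
tool_rot: [-0.0, 0.999, 0.05, 0.0]
contact_force: [2.1, -1.1, 3.5]
gripper_width: -0.002
grasp_force: 1.3
```

carry_out --rows "0 0 -1 0;0 0 -1 0;0 0 0 0;0 0 0 0"

```text
t: 6.0
eef_pos: [0.6103, 0.2095, 0.0803]
tool_rot: [-0.0, 0.999, 0.05, 0.0]
contact_force: [-0.2, -1.4, 9.5]
gripper_width: -0.002
grasp_force: 4.5
```

carry_out --rows "0 0 -1 0;0 0 -1 0;0 0 0 0;0 0 0 0"

```text
t: 6.5
eef_pos: [0.6104, 0.2096, 0.08]
tool_rot: [0.0, 0.999, 0.05, 0.001]
contact_force: [-4.3, -3.0, 22.0]
gripper_width: 0.003
grasp_force: 9.7
```

Force jumped to 22 N with no further travel, so the rocker is at its stop. I lift and move over the square key.

carry_out --rows "0 0 15 0;0 0 30 0;0 0 40 0;0 0 40 0;-6 -39 0 0;-7 -40 0 0;-7 -40 0 0;-7 -40 0 0;-7 -40 0 0;-6 -39 0 0"

```text
t: 7.75
eef_pos: [0.5687, -0.0295, 0.2018]
tool_rot: [-0.0, 0.999, 0.051, -0.001]
contact_force: [-0.7, -0.4, -0.5]
gripper_width: 0.0
grasp_force: 0.0
```

carry_out --rows "-7 -40 0 0;-7 -40 0 0;-7 -40 0 0;-7 -40 0 0;-7 -40 0 0;-7 -40 0 0;-7 -40 0 0;-7 -40 0 0;-4 -38 0 0;0 0 0 0"

```text
t: 9.0
eef_pos: [0.5078, -0.3898, 0.2014]
tool_rot: [-0.0, 0.999, 0.048, -0.001]
contact_force: [-0.4, 0.6, -0.3]
gripper_width: 0.003
grasp_force: 0.0
```

carry_out --rows "0 0 -30 0;0 0 -30 0;0 0 -20 0;0 0 -10 0;0 0 0 0;0 0 0 0"

```text
t: 9.75
eef_pos: [0.5107, -0.3871, 0.1133]
tool_rot: [0.0, 0.999, 0.05, 0.001]
contact_force: [0.5, 0.1, -0.1]
gripper_width: 0.001
grasp_force: 0.0
```

```bash
python3 - <<'E'
from h import *
t=[];print(get_obs()['eef_pos'])
c=cam('scene')
for (u,v),r in(((369,215),40),((118,250),48)):
    k=390/(2*r);B=cv2.resize(c['img'][v-r:v+r,u-r:u+r],(390,390),interpolation=cv2.INTER_CUBIC)
    for P,col in(((.510,-.386,.060),(0,0,255)),(get_obs()['eef_pos'],(255,0,0))):
        x=proj(c,P)-[u-r,v-r]
        cv2.drawMarker(B,tuple(int(q) for q in (x+.5)*k),col,0,12)
    t.append(B)
cv2.imwrite('pics/c3.png',np.hstack(t))
E
```

```text
[ 0.51072446 -0.38707546  0.11333754]
```

View pics/c3.png

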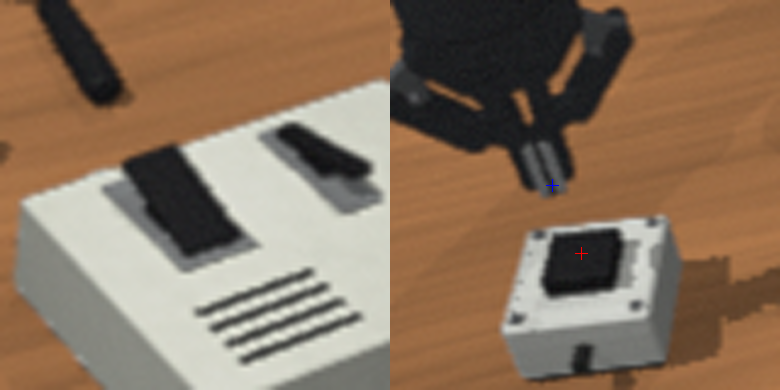

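The wide rocker's far end (215,240) is now down and its near end up. The key target (581,253) is at the centre of the square key, so I press it.

carry_out --rows "0 0 -25 0;0 0 -20 0;0 0 -5 0;0 0 -3 0;0 0 -3 0;0 0 -2 0;0 0 -2 0;0 0 -1 0;0 0 0 0;0 0 0 0"

```text
t: 11.05
eef_pos: [0.5103, -0.387, 0.053]
tool_rot: [0.0, 0.999, 0.05, 0.0]
contact_force: [-4.4, 3.9, 14.7]
gripper_width: -0.001
grasp_force: 7.3
```

carry_out --rows "0 0 -1 0;0 0 0 0;0 0 0 0"

```text
t: 11.42
eef_pos: [0.5104, -0.387, 0.053]
tool_rot: [0.0, 0.999, 0.05, 0.0]
contact_force: [-7.4, 4.4, 21.7]
gripper_width: 0.002
grasp_force: 10.8
```

Stopped at 53.0 mm with 22 N, so the key is down. I move on to the round button.

carry_out --rows "0 0 15 0;0 0 35 0;0 0 40 0;-2 40 0 0;-2 40 0 0;-2 40 0 0;-2 40 0 0;-2 40 0 0;-2 40 0 0;-2 40 0 0"

```text
t: 12.68
eef_pos: [0.4966, -0.1056, 0.1408]
tool_rot: [0.0, 0.999, 0.05, 0.001]
contact_force: [0.8, -0.1, 0.5]
gripper_width: -0.003
grasp_force: 0.0
```

carry_out --rows "-1 40 0 0;0 30 0 0;0 12 0 0;0 0 -20 0;0 0 -10 0;0 0 0 0;0 0 0 0"

```text
t: 13.55
eef_pos: [0.4954, -0.0252, 0.1107]
tool_rot: [0.0, 0.999, 0.05, 0.0]
contact_force: [0.5, -0.4, 1.0]
gripper_width: 0.0
grasp_force: 0.0
```

```bash
python3 - <<'E'
from h import *
t=[];print(get_obs()['eef_pos'])
c=cam('scene')
for (u,v),r in(((118,265),32),((266,215),40)):
    k=390/(2*r);B=cv2.resize(c['img'][v-r:v+r,u-r:u+r],(390,390),interpolation=cv2.INTER_CUBIC)
    for P,col in(((.495,-.025,.060),(0,0,255)),(get_obs()['eef_pos'],(255,0,0))):
        x=proj(c,P)-[u-r,v-r]
        cv2.drawMarker(B,tuple(int(q) for q in (x+.5)*k),col,0,12)
    t.append(B)
cv2.imwrite('pics/c4.png',np.hstack(t))
E
```

```text
[ 0.49543049 -0.0252469   0.11069597]
```

View pics/c4.png

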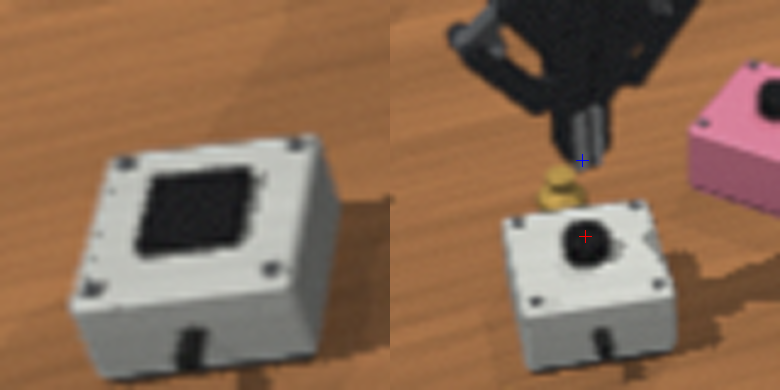

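The square key (195,210) is clearly lower and stays down, and the pod has not moved. The round button target (585,237) is on the top face of the button, so I press to 54 mm, hold, and lift.

carry_out --rows "0 0 -25 0;0 0 -18 0;0 0 -6 0;0 0 -4 0;0 0 -3 0;0 0 -1 0;0 0 -1 0;0 0 0 0;0 0 0 0"

```text
t: 14.72
eef_pos: [0.4952, -0.0249, 0.0539]
tool_rot: [0.0, 0.999, 0.05, 0.0]
contact_force: [-6.4, -0.4, 17.9]
gripper_width: -0.001
grasp_force: 8.9
```

Fully in: 53.9 mm with 18 N. I lift away.

carry_out --rows "0 0 10 0;0 0 20 0;0 0 40 0;0 0 40 0;0 0 30 0;0 0 0 0;0 0 0 0;0 0 0 0"

```text
t: 15.72
eef_pos: [0.4943, -0.0248, 0.1912]
tool_rot: [-0.0, 0.999, 0.05, -0.001]
contact_force: [-0.7, -0.6, 0.4]
gripper_width: 0.002
grasp_force: 0.0
```

```bash
python3 - <<'E'
from h import *
c=cam('scene');cv2.imwrite('pics/end.png',c['img'])
E
```

```text
(no output)
```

View pics/end.png

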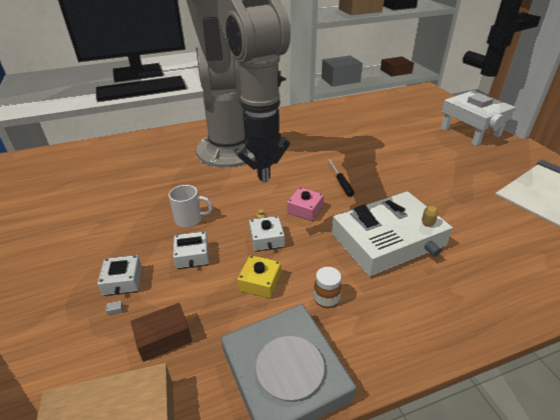

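The picture shows everything in its place: rocker on (366,216), square key down (119,267), round button back out (266,226), arm clear of all things.

```bash
python3 -c "
from station import *
print(hand_in())"
```

```text
the job is handed in; nothing more can be done
None
```

I switched the lamp on with the wide rocker, pressed the square key down so it stayed, pressed the white pod's round button in and let it spring back, in that order, and handed in at about 16 s; the final picture shows everything else in place, but hand-in returned no verdict.

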